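Start the bung square and run it home with the key

ROBOT

A 6-joint arm with a two-finger parallel gripper is mounted at the origin on the work surface. World frame = base frame: x ahead of the robot, y to its left, z up, the work surface at z = 0. Lengths are in mm, angles in rad, forces in N, time in s.
With the tool pointing down it reaches from about 400 to 925 mm from the base axis. Payload 3.4 kg.
Tool frame: the origin (TCP) lies on the centre line of the jaws, within the pads' length; the fingertips stand 11 mm ahead of it and the grasp point (between the pads) lies 8 mm behind it (tip_extent is the distance from the TCP to the fingertips, in mm); z points along the fingers, y is the direction in which the jaws open and shut (so a half turn about z gives the same grasp; the last joint's range is limited). The gripper opens to 85 mm and grips with 20 to 120 N. Pads are 22 mm wide; open, the fingers measure 114 mm over their backs; the gripper's body (76 mm by 85 mm) begins 54 mm behind the grasp point. The pads swing forward as they close: fully open they stand 13 mm farther back than shut.
Start: joints at [1.026, 0.307, 1.506, -0, 1.328, -0.073], TCP at [260.842, 512.438, 242.305] pointing down, gripper open.
Joint ranges: [-3.12, 3.12], [-1.05, 2.28], [0.14, 2.33], [-1.42, 4.57], [0.1, 2.73], [-2.68, 2.68]. Speed limits (rad/s): [2.57, 2.57, 3.14, 3.14, 3.14, 3.14].

INTERFACE

Orientations are given as a 3x3 rotation matrix whose columns are the frame's x, y, z axes.
In Python, from plant import state, capture, hand_in, tip_extent gives the robot as it stands.
- The arm moves only by the tool jog_arm, never from a script. Its argument "commands" is a list of rows, each an object with "angular": the turn, a rotation vector about the world's x, y, z in degrees, a list of three; "xyz": the shift along the world's x, y, z in cm, a list of three; "fingers": the closure, from 0 (fully open) to 1 (shut). A call has 1 to 12 rows; each row shifts and turns the commanded pose from where the row before left it; what a row does not reach is not made up. A row lasts 1/10 s, in which the tool goes at most 50 mm and 8.59 degrees, less where a joint would pass 70% of its speed; a pose out of reach is approached as far as the arm can. A call is refused whole if a number of a shift passes 5 or a number of a turn 8.59, either way. A call with a gripper value outside its range is refused whole. The fingers move at their own pace and stop on an object; "grip_force" is the grip in N (left out, the last holds). Time passes only in rows, so rows that do not move let the fingers close. It gives the time, the measured TCP pose, the force and the opening at its end, in the units of the state.
- state(): the state, without advancing time (a new reading comes with each control period).
- capture(name): name is "scene" or "top" or "wrist"; returns a dict with "pixels" (420x560x3 uint8, red, green, blue), "depth" (420x560 float32, mm along the optical axis (not along the pixel's ray), 0 where there is no reading), "fov_y" (degrees; the focal length in pixels is half the picture's height over the tangent of half this angle, whatever the lens; pixels are square), "cx", "cy" (the principal point, pixels), "origin" and "rotation" of the camera in the world. Camera axes: x right, y down, z forward; pixel columns grow to the right and rows downward; lengths in mm; the calibration is good to about 2 mm. A picture is of the moment at which its call begins.
- hand_in(): hands the job in, once; it reports no verdict.
The state is a dict: "clock": time; "q": joint angles; "joint_vel": joint speeds; "joint_efforts": joint torques, N m; "position": TCP position; "tool_rot": TCP orientation; "wrist_force": force on the tool from outside, world axes, zero at the start; "ft_torque": the same for the moment, N m; "width": opening from 0.0 (shut) to 1.0 (fully open).
Only numpy, scipy, OpenCV 4.12 (cv2) and the standard library are available. Lean on these libraries where they do the work, as an engineer would, in place of code of your own. Each camera call takes 0.05 s, during which the arm holds its last target.

TASK

Take the yellow-handled bung key from its wooden stand, seat its square tip upright and fully in the square recess of the blue bung on the aluminium canister before you turn anything, then screw the bung clockwise gently until it comes up against its stop, never pressing hard on the bung and never wrenching the canister round in its rubber cradle. Put the key back upright in its stand, let go, and leave the bottles and glassware standing where they are.

Things in the scene. Friction and masses are not known exactly. Their poses are not given: they have to be found in the camera images.
- cradle: Round grey cradle fixed to the bench, 112 mm across, black rubber collar to 50 mm height, carrying an aluminium canister (72 mm across, neck 54 mm, neck rim 105 mm above the bench) with a blue bung screwed in on its vertical axis. Origin: on that axis, on the bench; z up. Its yaw says nothing of the recess's angle
- mouth (a point): On the axis of the bung, 117 mm above the bench, z up: the level of the bung's top when home; it starts up to 2.6 mm higher. Blue round bung head 48 mm across, 12 mm thick; square recess in its top, open upward, 16.6 mm wide, 10 mm deep, edge bevelled 1.2 mm. The recess's angle about the axis is random: see it, or feel for it by turning the key at 3 to 6 N until it drops in; repeats every 90 degrees
- bung (a joint): Angle of the bung in its thread, rad, growing clockwise seen from above; starts between 0 and 0.35, firm stop (home) at 1.30. It sinks 2.0 mm per rad. Turning it takes about 0.07 N m; it stays where left
- canister (a joint): How far the canister is wrenched round in its rubber lining, rad, positive clockwise from above, 0 at rest; it springs back, 3 N m per rad (0.3 N m on the bung gives 0.1). Beyond 0.20 either way is too much
- pad (a joint): How far the canister with its bung is pressed down into the rubber pad under it, m, 0 at rest, growing downward; it springs back, 10 N per mm. Beyond 0.0025 (25 N) is too much
- key_grip (a point): Centre of the yellow flat handle of the bung key: 50 mm wide along the key's x, 14 mm thick along its y, 42 mm tall; key's z up along its axis. 71 mm above the key's tip, 75 mm above the bench while in the stand. A round steel flange, 40 mm across, 6 mm thick, has its underside 30 mm above the tip, its top 14 mm below the handle. Mass about 0.16 kg
- key_tip (a point): Centre of the key's end face, on its axis, axes as key_grip. The shank below the flange is 15 mm square, sides along the key's x and y, end bevelled 1.7 mm
- key: The whole bung key, steel with a yellow handle, loose; origin and axes as key_tip
- stand: Light wooden block fixed to the bench, 64 x 64 mm, 34 mm tall, origin at the centre of its underside, z up; a round vertical hole 26 mm wide runs through its middle. The key's shank hangs in the hole at any yaw, its flange resting on the block's top, its tip 4 mm above the bench
- amber_bottle: small brown bottle, white cap, 40 mm across, 68 mm tall; loose bystander, origin at the centre of its underside, not to be moved
- white_bottle: white plastic bottle, black cap, 42 mm across, 75 mm tall; loose bystander, origin at the centre of its underside, not to be moved
- beaker: clear glass beaker, 56 mm across, 65 mm tall; loose bystander, origin at the centre of its underside, not to be moved
- jar: low brown jar, 48 mm across, 45 mm tall; loose bystander, origin at the centre of its underside, not to be moved
Mind the look-alikes: they are no part of the job. What is shaped like the key but pink is not meant.

How it is judged:
By the outcome, as a careful person would: the job done as asked, in the order asked, and still so for the second after the job is handed in, with the robot touching nothing.
It also fails if it takes over 72 s, if anything falls off the work surface, if the arm or the gripper's body presses on something with over 40 N, if the wrist force passes 120 N, or if a joint passes its speed limit or range.

## Working session

There is one attempt and no reset: what is moved stays moved. The work goes in short steps, Python scripts to look and compute and a tool call to move; the robot and the scene stay as the last step left them, time stands still between calls to the robot, and variables do not carry over. Pictures are saved under pics/ and viewed, and the job is handed in when it is done.

Besides the shell and the picture viewer there is one more tool, called after "Emit:" in YAML: its name, and indented under it one key for each argument. jog_arm: Moves the arm, as the interface text tells. Its arguments: {"type":"object","properties":{"commands":{"type":"array"},"grip_force":{"type":"number"}},"required":["commands"]}

```bash
mkdir -p pics; cat > h.py <<'E'
import numpy as np, cv2
from plant import state, capture, hand_in, tip_extent
def cap(n,f=None):
    c=capture(n)
    if f: cv2.imwrite('pics/'+f+'.png',c['pixels'][:,:,::-1])
    return c
def F(c): return c['pixels'].shape[0]/2/np.tan(np.radians(c['fov_y'])/2)
def ray(c,u,v):
    f=F(c); d=np.array([(u-c['cx'])/f,(v-c['cy'])/f,1.]); return np.array(c['origin']),np.array(c['rotation'])@d
def onz(c,u,v,z):
    o,d=ray(c,u,v); return o+d*(z-o[2])/d[2]
def cloud(c):
    f=F(c); D=c['depth']; v,u=np.mgrid[0:D.shape[0],0:D.shape[1]]
    P=np.stack([(u-c['cx'])/f*D,(v-c['cy'])/f*D,D],-1); return P@np.array(c['rotation']).T+np.array(c['origin'])
def proj(c,P):
    p=np.array(c['rotation']).T@(np.array(P)-np.array(c['origin'])); f=F(c); return p[0]/p[2]*f+c['cx'],p[1]/p[2]*f+c['cy']
E
python3 - <<'E'
from h import *
s=state(); print({k:np.round(v,3).tolist() for k,v in s.items()}, tip_extent)
for n in('scene','top','wrist'):
    c=cap(n,n+'0'); print(n,c['fov_y'],c['cx'],c['cy'],np.round(c['origin']),np.round(c['rotation'],3).tolist(),(c['depth']>0).mean())
E
```

```text
{'clock': 0.0, 'q': [1.027, 0.308, 1.508, 0.0, 1.328, -0.074], 'joint_vel': [0.003, -0.001, 0.0, -0.001, -0.002, 0.001], 'joint_efforts': [-0.001, -45.756, -25.191, 0.0, 0.013, -0.0], 'position': [260.498, 511.885, 241.393], 'tool_rot': [[-0.891, 0.454, -0.001], [0.454, 0.891, -0.002], [0.0, -0.002, -1.0]], 'wrist_force': [-0.062, 0.082, -0.003], 'ft_torque': [-0.039, 0.02, 0.003], 'width': 1.003} 11.0
scene 56.89484289912926 272.75566446270966 205.30202466995885 [1150.   80.  691.] [[-0.161, 0.715, -0.68], [0.987, 0.129, -0.098], [0.018, -0.687, -0.727]] 0.9960671768707483
top 53.163389483170896 280.8614762081223 204.36217702213298 [403.  -0. 967.] [[0.01, -0.981, 0.193], [-1.0, -0.01, 0.001], [0.001, -0.193, -0.981]] 0.9959566326530612
wrist 68.42317298380186 285.8971942813307 210.37870049276466 [202. 542. 373.] [[0.453, 0.861, 0.232], [0.892, -0.437, -0.119], [-0.001, 0.26, -0.965]] 0.9956547619047619
```

View pics/scene0.png

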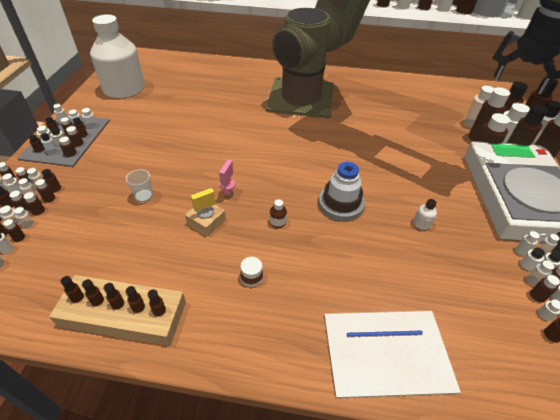

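View pics/top0.png

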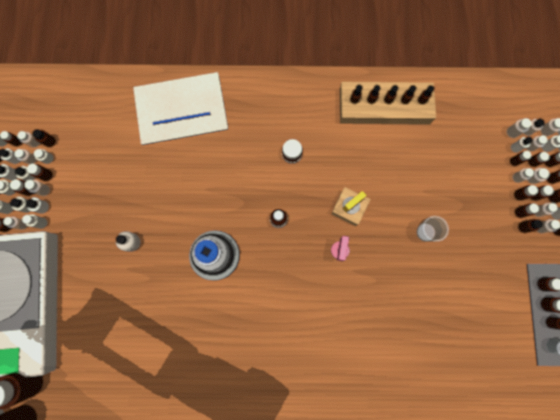

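View pics/wrist0.png

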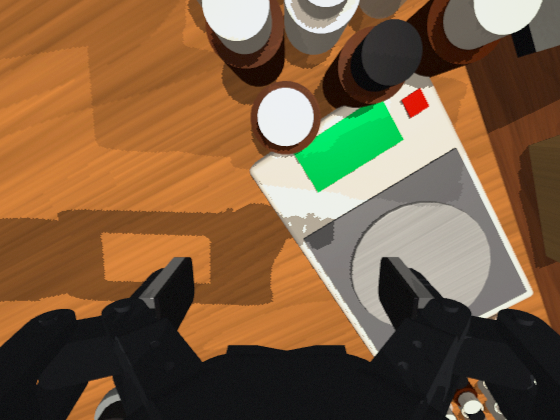

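The yellow key in its wooden stand is at top (355,202) and scene (204,200). The pink look-alike is at top (341,248) and scene (227,177), standing without a stand. The blue bung with its dark square recess is at top (207,251). I'll take the yellow one and check it in a crop.

```bash
cat > m.py <<'E'
from h import *
c=cap('top'); P=cloud(c); hsv=cv2.cvtColor(c['pixels'],cv2.COLOR_RGB2HSV)
def big(m):
    n,l,s,ce=cv2.connectedComponentsWithStats(m.astype(np.uint8)); i=1+np.argmax(s[1:,4]); return l==i
uu=np.mgrid[0:420,0:560][1]; vv=np.mgrid[0:420,0:560][0]
roi=lambda u,v,r:(abs(uu-u)<r)&(abs(vv-v)<r)
H,S,V=[hsv[:,:,i] for i in range(3)]
y=big((H>24)&(H<35)&(S>170)&(V>100)&roi(355,202,30)); 
def rep(n,m,z):
    p=np.argwhere(m)[:,::-1].astype(np.float32); r=cv2.minAreaRect(p); q=onz(c,*r[0],z)
    box=np.array([onz(c,*b,z)[:2] for b in cv2.boxPoints(r)]); e=box[1]-box[0],box[2]-box[1]
    print(n,m.sum(),np.round(r[0],1),'pos',np.round(q,1),'medz',np.median(P[m][:,2]).round(1),[(np.linalg.norm(a).round(1),np.degrees(np.arctan2(a[1],a[0])).round(1)) for a in e])
rep('yellow',y,96)
b=big((H>100)&(H<130)&(S>120)&roi(207,251,30)); 
f=cv2.morphologyEx(b.astype(np.uint8),cv2.MORPH_CLOSE,np.ones((15,15)))
rep('bung',f>0,118)
rep('recess',big((V<60)&(f>0)),118)
t=c['pixels'][:,:,::-1]
a=cv2.resize(t[170:270,310:390],None,fx=5,fy=5,interpolation=2);d=cv2.resize(t[205:305,170:250],None,fx=5,fy=5,interpolation=2)
cv2.imwrite('pics/crop0.png',np.hstack([a,d]))
# stand: z about 34 near
for n,ce,lo,hi in(('stand',(351,206),28,40),('cradle',(214,255),40,60),):
    m=roi(*ce,32)&(P[:,:,2]>lo)&(P[:,:,2]<hi); q=P[m]; r=cv2.minAreaRect(q[:,:2].astype(np.float32)); print(n,np.round(r,1) if 0 else r,m.sum())
for n,(u,v),h in(('amber',(279,217),68),('white',(125,241),75),('beaker',(432,230),65),('jar',(292,150),45),('pink',(341,248),80)):
    print(n,np.round(onz(c,u,v,h),0))
E
python3 m.py
```

```text
yellow 107 [355.1 200.5] pos [ 584.5 -156.7   96. ] medz 96.8 [(np.float64(48.0), np.float64(-49.8)), (np.float64(11.7), np.float64(-141.6))]
bung 387 [206. 251.] pos [472.8 150.7 118. ] medz 119.4 [(np.float64(42.2), np.float64(-43.3)), (np.float64(43.6), np.float64(-133.6))]
recess 28 [205.7 251.1] pos [472.6 151.3 118. ] medz 110.4 [(np.float64(9.8), np.float64(-24.4)), (np.float64(10.1), np.float64(-115.6))]
stand ((586.28564453125, -157.65940856933594), (64.09651947021484, 65.53242492675781), 63.56038284301758) 558
cradle ((472.45062255859375, 151.77230834960938), (91.13833618164062, 90.32394409179688), 64.45345306396484) 400
amber [552.   4.  68.]
white [496. 332.  75.]
beaker [ 527. -327.   65.]
jar [712. -24.  45.]
pink [ 485. -127.   80.]
```

View pics/crop0.png

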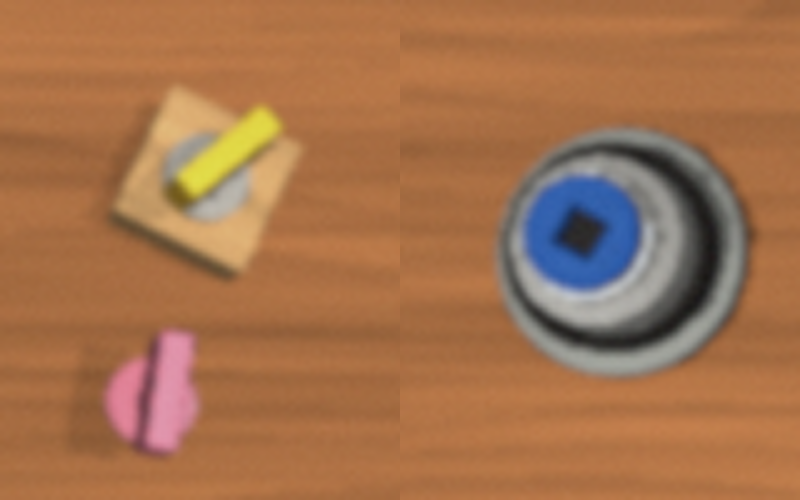

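The left crop shows the yellow handle over a steel flange on the wooden stand, which is the right key. The pink one below it is the decoy. The right crop shows the recess, a dark square at (580,232) in the crop, diagonal in the picture. Next I'll move above the stand.

Emit:
jog_arm:
  commands:
    - {"xyz": [2.2, -4.4, 0], "angular": [0, 0, -1.9], "fingers": 0}
    - {"xyz": [2.2, -4.4, 0], "angular": [0, 0, -1.9], "fingers": 0}
    - {"xyz": [2.2, -4.4, 0], "angular": [0, 0, -1.9], "fingers": 0}
    - {"xyz": [2.2, -4.4, 0], "angular": [0, 0, -1.9], "fingers": 0}
    - {"xyz": [2.2, -4.4, 0], "angular": [0, 0, -1.9], "fingers": 0}
    - {"xyz": [2.2, -4.4, 0], "angular": [0, 0, -1.9], "fingers": 0}
    - {"xyz": [2.2, -4.4, 0], "angular": [0, 0, -1.9], "fingers": 0}
    - {"xyz": [2.2, -4.4, 0], "angular": [0, 0, -1.9], "fingers": 0}
    - {"xyz": [2.2, -4.4, 0], "angular": [0, 0, -1.9], "fingers": 0}
    - {"xyz": [2.2, -4.4, 0], "angular": [0, 0, -1.9], "fingers": 0}
    - {"xyz": [2.2, -4.4, 0], "angular": [0, 0, -1.9], "fingers": 0}
    - {"xyz": [2.2, -4.4, 0], "angular": [0, 0, -1.9], "fingers": 0}

```text
clock: 1.4
position: [525.3, -17.6, 242.3]
tool_rot: [[-0.644, 0.765, 0.0], [0.765, 0.644, 0.0], [0.0, 0.0, -1.0]]
wrist_force: [1.2, 0.9, 0.1]
width: 1.004
```

Emit:
jog_arm:
  commands:
    - {"xyz": [1.5, -3.5, 0], "angular": [0, 0, 0], "fingers": 0}
    - {"xyz": [1.5, -3.5, 0], "angular": [0, 0, 0], "fingers": 0}
    - {"xyz": [1.5, -3.5, 0], "angular": [0, 0, 0], "fingers": 0}
    - {"xyz": [0, 0, 0], "angular": [0, 0, 0], "fingers": 0}
    - {"xyz": [0, 0, 0], "angular": [0, 0, 0], "fingers": 0}

```text
clock: 1.9
position: [569.7, -121.3, 241.6]
tool_rot: [[-0.644, 0.765, -0.001], [0.765, 0.644, 0.001], [0.001, -0.0, -1.0]]
wrist_force: [-0.1, -0.5, 0.4]
width: 1.0
```

```bash
cat > w.py <<'E'
from h import *
c=cap('wrist','w1'); hsv=cv2.cvtColor(c['pixels'],cv2.COLOR_RGB2HSV); P=cloud(c)
H,S,V=[hsv[:,:,i] for i in range(3)]
m=((H>22)&(H<36)&(S>150)&(V>80))&(P[:,:,2]>92)
n,l,s,ce=cv2.connectedComponentsWithStats(m.astype(np.uint8)); i=1+np.argmax(s[1:,4]); m=l==i
r=cv2.minAreaRect(np.argwhere(m)[:,::-1].astype(np.float32)); q=P[m]
print(r,np.median(q[:,2]))
box=np.array([onz(c,*b,96)[:2] for b in cv2.boxPoints(r)]); print(box.round(1),box.mean(0)); e=box[1]-box[0],box[2]-box[1]
print([(np.linalg.norm(a).round(1),np.degrees(np.arctan2(a[1],a[0])).round(1)) for a in e])
print('cloud',cv2.minAreaRect(q[:,:2].astype(np.float32)))
print(state()['position'],state()['wrist_force'])
E
python3 w.py
```

```text
((274.4999694824219, 237.5), (12.999998092651367, 48.99999237060547), 0.0) 95.75339824711139
[[ 595.6 -179.1]
 [ 564.3 -140.8]
 [ 573.5 -133. ]
 [ 605.3 -171. ]] [ 584.66117941 -155.99605308]
[(np.float64(49.5), np.float64(129.3)), (np.float64(12.1), np.float64(40.1))]
cloud ((561.1982421875, -125.80404663085938), (13.77867317199707, 127.49427032470703), 37.955291748046875)
[ 569.2594528  -120.31435722  241.76286298] [ 0.32049355  0.47981114 -0.75127773]
```

View pics/w1.png

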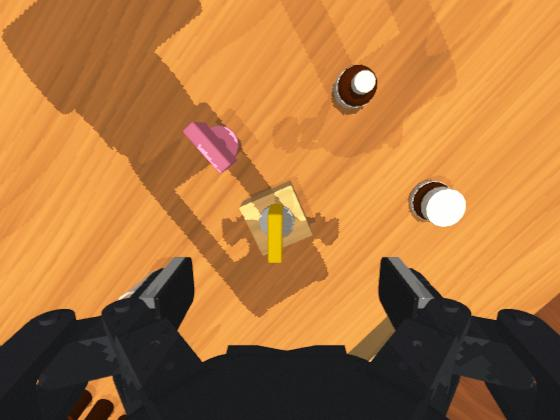

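The wrist view shows the yellow handle at (274,237), exactly lined up with the tool's x axis. The pink decoy is at (212,147), clear of the fingers. I'll go over the key, descend and grip.

Emit:
jog_arm:
  commands:
    - {"xyz": [1.5, -3.6, 0], "angular": [0, 0, 0], "fingers": 0}
    - {"xyz": [0, 0, -4], "angular": [0, 0, 0], "fingers": 0}
    - {"xyz": [0, 0, -4], "angular": [0, 0, 0], "fingers": 0}
    - {"xyz": [0, 0, -4], "angular": [0, 0, 0], "fingers": 0}
    - {"xyz": [0, 0, -3], "angular": [0, 0, 0], "fingers": 0}
    - {"xyz": [0, 0, -2.4], "angular": [0, 0, 0], "fingers": 0}
    - {"xyz": [0, 0, 0], "angular": [0, 0, 0], "fingers": 0}
    - {"xyz": [0, 0, 0], "angular": [0, 0, 0], "fingers": 0}

```text
clock: 2.75
position: [584.6, -155.3, 68.6]
tool_rot: [[-0.647, 0.763, -0.001], [0.763, 0.647, 0.0], [0.001, -0.0, -1.0]]
wrist_force: [0.1, -0.2, 0.2]
width: 1.001
```

```bash
python3 -c "
from h import *
cap('wrist','w2');cap('scene','s2');s=state();print(s['position'],s['wrist_force'])"
```

```text
[ 586.03783043 -156.24993014   70.08428325] [-0.16945103 -0.21456747  2.32052292]
```

View pics/w2.png

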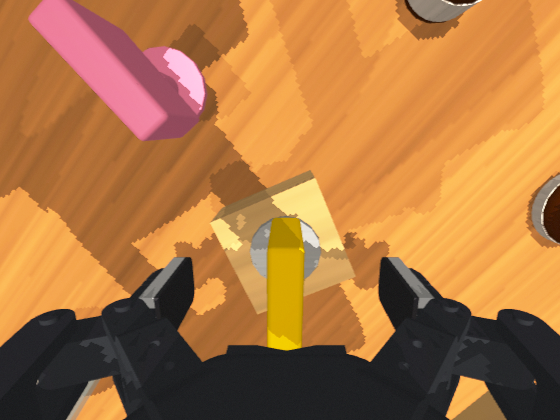

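The handle is centred between the open jaws, at (285,280). Closing now.

Emit:
jog_arm:
  grip_force: 60
  commands:
    - {"xyz": [0, 0, 0], "angular": [0, 0, 0], "fingers": 1}
    - {"xyz": [0, 0, 0], "angular": [0, 0, 0], "fingers": 1}
    - {"xyz": [0, 0, 0], "angular": [0, 0, 0], "fingers": 1}
    - {"xyz": [0, 0, 0], "angular": [0, 0, 0], "fingers": 1}
    - {"xyz": [0, 0, 0], "angular": [0, 0, 0], "fingers": 1}
    - {"xyz": [0, 0, 0], "angular": [0, 0, 0], "fingers": 1}
    - {"xyz": [0, 0, 0], "angular": [0, 0, 0], "fingers": 1}
    - {"xyz": [0, 0, 0], "angular": [0, 0, 0], "fingers": 1}

```text
clock: 3.65
position: [585.0, -156.7, 68.6]
tool_rot: [[-0.646, 0.764, 0.0], [0.764, 0.646, -0.0], [-0.0, 0.0, -1.0]]
wrist_force: [-0.2, 0.6, 3.6]
width: 0.153
```

Emit:
jog_arm:
  commands:
    - {"xyz": [0, 0, 1], "angular": [0, 0, 0], "fingers": 1}
    - {"xyz": [0, 0, 2], "angular": [0, 0, 0], "fingers": 1}
    - {"xyz": [0, 0, 3], "angular": [0, 0, 0], "fingers": 1}
    - {"xyz": [0, 0, 4], "angular": [0, 0, 0], "fingers": 1}
    - {"xyz": [0, 0, 4], "angular": [0, 0, 0], "fingers": 1}
    - {"xyz": [0, 0, 2.5], "angular": [0, 0, 0], "fingers": 1}
    - {"xyz": [0, 0, 0], "angular": [0, 0, 0], "fingers": 1}
    - {"xyz": [0, 0, 0], "angular": [0, 0, 0], "fingers": 1}

```text
clock: 4.45
position: [584.4, -156.4, 233.3]
tool_rot: [[-0.646, 0.764, 0.0], [0.764, 0.646, 0.0], [-0.0, 0.0, -1.0]]
wrist_force: [-0.7, 0.2, -2.4]
width: 0.156
```

```bash
python3 -c "
from h import *
c=cap('wrist','w3');cap('scene','s3');s=state();print(s['position'],s['wrist_force'],s['width'])
a=cv2.imread('pics/w3.png');b=cv2.imread('pics/s3.png')
cv2.imwrite('pics/c3.png',np.hstack([a[150:400,120:450],cv2.resize(b[80:280,150:300],None,fx=1.25,fy=1.25)[:250]]))"
```

```text
[ 583.36291219 -156.05009277  231.27164506] [-0.58176529  0.20536821 -1.52724223] 0.1567140552294466
```

View pics/c3.png

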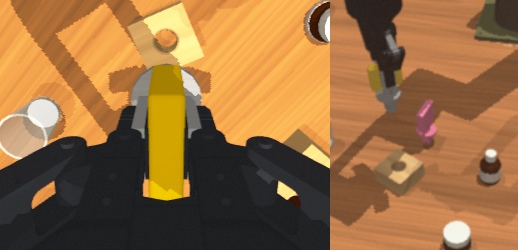

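The key is held straight and upright in the jaws, the stand's hole is empty, and the pink decoy hasn't moved. I'll turn the key about +26° towards the recess angle and stop just short of the bung to measure it.

Emit:
jog_arm:
  commands:
    - {"xyz": [-0.84, 3.2, 0], "angular": [0, 0, 2.9], "fingers": 1}
    - {"xyz": [-0.84, 3.2, 0], "angular": [0, 0, 2.9], "fingers": 1}
    - {"xyz": [-0.84, 3.2, 0], "angular": [0, 0, 2.9], "fingers": 1}
    - {"xyz": [-0.84, 3.2, 0], "angular": [0, 0, 2.9], "fingers": 1}
    - {"xyz": [-0.84, 3.2, 0], "angular": [0, 0, 2.9], "fingers": 1}
    - {"xyz": [-0.84, 3.2, 0], "angular": [0, 0, 2.9], "fingers": 1}
    - {"xyz": [-0.84, 3.2, 0], "angular": [0, 0, 2.9], "fingers": 1}
    - {"xyz": [-0.84, 3.2, 0], "angular": [0, 0, 2.9], "fingers": 1}
    - {"xyz": [-0.84, 3.2, 0], "angular": [0, 0, 2.9], "fingers": 1}
    - {"xyz": [0, 0, 0], "angular": [0, 0, 0], "fingers": 1}
    - {"xyz": [0, 0, 0], "angular": [0, 0, 0], "fingers": 1}

```text
clock: 5.65
position: [508.0, 131.8, 231.5]
tool_rot: [[-0.917, 0.4, -0.003], [0.4, 0.917, -0.001], [0.003, -0.003, -1.0]]
wrist_force: [-0.1, -1.5, -1.4]
width: 0.157
```

```bash
cat > b.py <<'E'
from h import *
import sys
tag=sys.argv[1]
c=cap('wrist',tag); hsv=cv2.cvtColor(c['pixels'],cv2.COLOR_RGB2HSV); P=cloud(c)
H,S,V=[hsv[:,:,i] for i in range(3)]
m=((H>98)&(H<132)&(S>110)&(V>50)&(P[:,:,2]>95)&(P[:,:,2]<140)).astype(np.uint8)
n,l,s,ce=cv2.connectedComponentsWithStats(m); i=1+np.argmax(s[1:,4]); m=(l==i).astype(np.uint8)
ps=P[m>0]; z=np.median(ps[:,2]); top=m.astype(bool)&(abs(P[:,:,2]-z)<3); 
print('top z',z,m.sum())
cn,hi=cv2.findContours(m,cv2.RETR_CCOMP,cv2.CHAIN_APPROX_NONE)
for k,(q,h) in enumerate(zip(cn,hi[0])):
    if cv2.contourArea(q)<150: continue
    W=np.array([onz(c,*p[0],z)[:2] for p in q],np.float32)
    r=cv2.minAreaRect(W); print('hole' if h[3]>=0 else 'outer',cv2.contourArea(q),r,cv2.fitEllipse(W) if len(W)>5 else'', np.round(cv2.minEnclosingCircle(W)[0],1))
s=state();R=np.array(s['tool_rot']);print(s['position'],'tool x yaw',np.degrees(np.arctan2(R[1,0],R[0,0])),s['wrist_force'],s['ft_torque'])
E
python3 b.py w4
```

```text
top z 119.136627123231 2461
outer 2720.5 ((471.9668273925781, 151.41268920898438), (45.65364074707031, 45.86326217651367), 66.45978546142578) ((471.9160461425781, 151.42596435546875), (45.72319793701172, 46.180397033691406), 72.36611938476562) [471.8 151.4]
hole 370.0 ((471.14605712890625, 151.74346923828125), (15.700518608093262, 15.526105880737305), 66.46625518798828) ((471.2461853027344, 151.65892028808594), (17.24663543701172, 17.61884880065918), 44.27470779418945) [471.2 151.8]
[508.51127051 131.10569897 231.88070755] tool x yaw 156.34828471302774 [-0.1902976  -1.38502713 -2.28198466] [-0.00394265  0.01532811 -0.01099064]
```

View pics/w4.png

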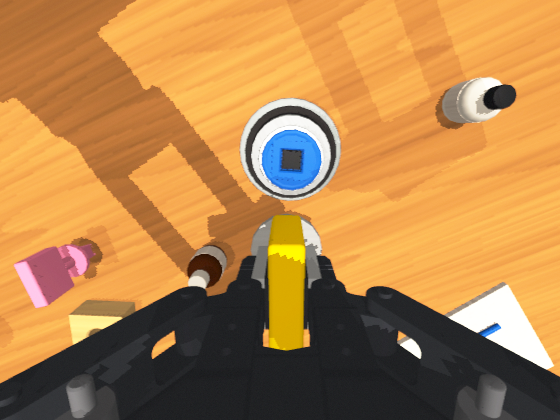

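The bung centre is at image (292,160), world about (471.8,151.5), with its top at z≈119.1. The recess edges sit at 66.5° and the key at 66.3°, so they already line up. I'll move over it and come down to just above.

Emit:
jog_arm:
  commands:
    - {"xyz": [-1.24, 0.67, 0], "angular": [0, 0, 0], "fingers": 1}
    - {"xyz": [-1.24, 0.67, 0], "angular": [0, 0, 0], "fingers": 1}
    - {"xyz": [-1.25, 0.66, 0], "angular": [0, 0, 0], "fingers": 1}
    - {"xyz": [0, 0, -2], "angular": [0, 0, 0], "fingers": 1}
    - {"xyz": [0, 0, -1.7], "angular": [0, 0, 0], "fingers": 1}
    - {"xyz": [0, 0, -1], "angular": [0, 0, 0], "fingers": 1}
    - {"xyz": [0, 0, 0], "angular": [0, 0, 0], "fingers": 1}
    - {"xyz": [0, 0, 0], "angular": [0, 0, 0], "fingers": 1}

```text
clock: 6.5
position: [471.9, 151.5, 186.6]
tool_rot: [[-0.916, 0.402, 0.0], [0.402, 0.916, 0.0], [-0.0, 0.0, -1.0]]
wrist_force: [0.2, 0.4, -1.3]
width: 0.156
```

```bash
python3 -c "
from h import *
a=cap('scene','s5')['pixels'];b=cap('wrist','w5')['pixels'];t=cap('top')['pixels']
P=[]
for i in range(3):
  s=state();P.append(s['position'])
print(P,s['wrist_force'],s['ft_torque'])
cv2.imwrite('pics/c5.png',np.hstack([cv2.resize(a[120:230,280:400],None,fx=3,fy=3),cv2.resize(b[100:320,180:400],(330,330)) ])[:,:,::-1])"
```

```text
[array([472.6439601 , 151.59656073, 187.17524263]), array([472.6439601 , 151.59656073, 187.17524263]), array([472.6439601 , 151.59656073, 187.17524263])] [-0.0623503  -0.20573246 -1.05772221] [ 0.00920977 -0.00166105 -0.07225477]
```

View pics/c5.png

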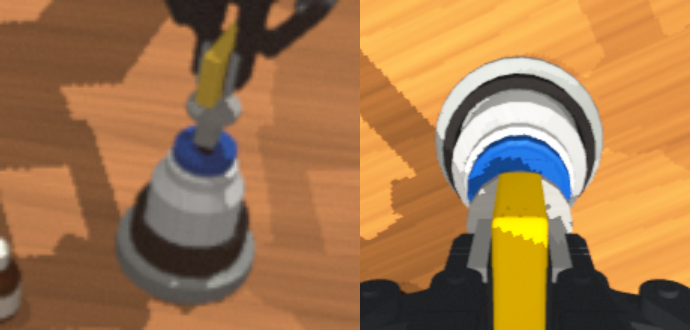

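The shank is centred right above the recess (left crop about (207,145)). I'll descend in small steps and watch the force.

Emit:
jog_arm:
  commands:
    - {"xyz": [0, 0, -0.1], "angular": [0, 0, 0], "fingers": 1}
    - {"xyz": [0, 0, -0.1], "angular": [0, 0, 0], "fingers": 1}
    - {"xyz": [0, 0, -0.1], "angular": [0, 0, 0], "fingers": 1}
    - {"xyz": [0, 0, -0.1], "angular": [0, 0, 0], "fingers": 1}
    - {"xyz": [0, 0, 0], "angular": [0, 0, 0], "fingers": 1}

```text
clock: 7.15
position: [471.8, 151.4, 182.1]
tool_rot: [[-0.916, 0.402, -0.0], [0.402, 0.916, -0.0], [0.0, -0.0, -1.0]]
wrist_force: [0.9, -0.2, -2.0]
width: 0.153
```

Emit:
jog_arm:
  commands:
    - {"xyz": [0, 0, -0.1], "angular": [0, 0, 0], "fingers": 1}
    - {"xyz": [0, 0, -0.1], "angular": [0, 0, 0], "fingers": 1}
    - {"xyz": [0, 0, 0], "angular": [0, 0, 0], "fingers": 1}

```text
clock: 7.45
position: [471.8, 151.4, 180.1]
tool_rot: [[-0.916, 0.402, -0.0], [0.402, 0.916, -0.0], [0.0, -0.0, -1.0]]
wrist_force: [0.6, 0.1, -2.6]
width: 0.157
```

Emit:
jog_arm:
  commands:
    - {"xyz": [0, 0, -0.1], "angular": [0, 0, 0], "fingers": 1}
    - {"xyz": [0, 0, -0.1], "angular": [0, 0, 0], "fingers": 1}
    - {"xyz": [0, 0, -0.1], "angular": [0, 0, 0], "fingers": 1}
    - {"xyz": [0, 0, 0], "angular": [0, 0, 0], "fingers": 1}

```text
clock: 7.85
position: [471.8, 151.4, 177.1]
tool_rot: [[-0.916, 0.402, -0.0], [0.402, 0.916, -0.0], [0.0, -0.0, -1.0]]
wrist_force: [-0.2, 0.3, -1.5]
width: 0.157
```

Emit:
jog_arm:
  commands:
    - {"xyz": [0, 0, -0.1], "angular": [0, 0, 0], "fingers": 1}
    - {"xyz": [0, 0, -0.1], "angular": [0, 0, 0], "fingers": 1}
    - {"xyz": [0, 0, 0], "angular": [0, 0, 0], "fingers": 1}

```text
clock: 8.15
position: [471.8, 151.4, 175.1]
tool_rot: [[-0.916, 0.402, -0.0], [0.402, 0.916, -0.0], [0.0, -0.0, -1.0]]
wrist_force: [0.2, -0.2, -2.5]
width: 0.159
```

Emit:
jog_arm:
  commands:
    - {"xyz": [0, 0, -0.05], "angular": [0, 0, 0], "fingers": 1}
    - {"xyz": [0, 0, -0.05], "angular": [0, 0, 0], "fingers": 1}
    - {"xyz": [0, 0, 0], "angular": [0, 0, 0], "fingers": 1}

```text
clock: 8.45
position: [471.9, 151.4, 174.2]
tool_rot: [[-0.916, 0.402, -0.0], [0.402, 0.916, -0.0], [0.0, -0.0, -1.0]]
wrist_force: [0.2, -0.4, -2.2]
width: 0.155
```

Emit:
jog_arm:
  commands:
    - {"xyz": [0, 0, -0.05], "angular": [0, 0, 0], "fingers": 1}
    - {"xyz": [0, 0, 0], "angular": [0, 0, 0], "fingers": 1}

```text
clock: 8.65
position: [472.0, 151.4, 173.9]
tool_rot: [[-0.916, 0.402, 0.0], [0.402, 0.916, 0.0], [-0.0, 0.0, -1.0]]
wrist_force: [0.2, 0.9, -1.0]
width: 0.154
```

Emit:
jog_arm:
  commands:
    - {"xyz": [0, 0, -0.05], "angular": [0, 0, 0], "fingers": 1}
    - {"xyz": [0, 0, 0], "angular": [0, 0, 0], "fingers": 1}

```text
clock: 8.85
position: [472.1, 151.5, 173.6]
tool_rot: [[-0.916, 0.402, 0.001], [0.402, 0.916, 0.0], [-0.0, 0.0, -1.0]]
wrist_force: [-0.8, -0.4, 2.4]
width: 0.156
```

Emit:
jog_arm:
  commands:
    - {"xyz": [0, 0, -0.03], "angular": [0, 0, 0], "fingers": 1}
    - {"xyz": [0, 0, 0], "angular": [0, 0, 0], "fingers": 1}

```text
clock: 9.05
position: [472.2, 151.5, 173.4]
tool_rot: [[-0.916, 0.402, 0.001], [0.402, 0.916, 0.0], [-0.001, 0.0, -1.0]]
wrist_force: [-0.2, -0.2, 3.8]
width: 0.151
```

```bash
python3 -c "
from h import *
a=cap('scene')['pixels']
s=state()
print(s['position'],s['wrist_force'],s['ft_torque'],s['tool_rot'])
cv2.imwrite('pics/c6.png',cv2.resize(a[120:230,280:400],None,fx=4,fy=4)[:,:,::-1])"
```

```text
[472.15765749 151.49122873 173.35850271] [0.04629619 0.04658067 2.78582408] [-0.08989817  0.17924983 -0.01180813] [[-9.15844710e-01  4.01532132e-01  6.43299237e-04]
 [ 4.01532293e-01  9.15844855e-01  1.38418501e-04]
 [-5.33582821e-04  3.85075269e-04 -9.99999784e-01]]
```

View pics/c6.png

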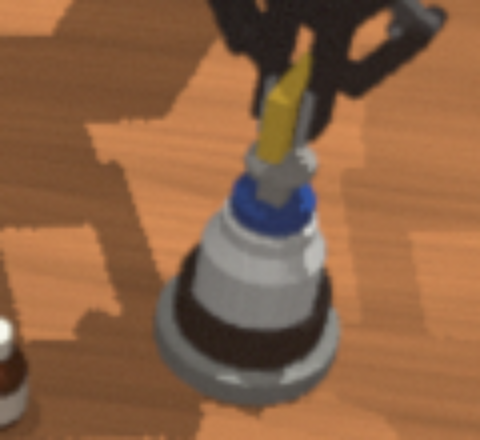

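Contact came at TCP z ≈173.5, which puts the tip at about 109.2, or 10 mm below the bung top. Force was about 5 N and the tool is vertical, so the key is seated. The picture shows the shank in the recess with about 20 mm left between flange and bung. I'll turn clockwise in small steps, follow the sink, and watch the z torque.

Emit:
jog_arm:
  commands:
    - {"xyz": [0, 0, 0], "angular": [0, 0, -3], "fingers": 1}
    - {"xyz": [0, 0, -0.01], "angular": [0, 0, -4], "fingers": 1}
    - {"xyz": [0, 0, -0.014], "angular": [0, 0, -4], "fingers": 1}
    - {"xyz": [0, 0, -0.014], "angular": [0, 0, -4], "fingers": 1}
    - {"xyz": [0, 0, 0], "angular": [0, 0, 0], "fingers": 1}

```text
clock: 9.6
position: [472.2, 151.6, 173.0]
tool_rot: [[-0.781, 0.625, 0.001], [0.625, 0.781, 0.0], [-0.0, 0.001, -1.0]]
wrist_force: [-0.9, 0.4, 5.6]
width: 0.155
```

```bash
cat > t.py <<'E'
from h import *
s=state();R=np.array(s['tool_rot']);print(s['clock'],np.round(s['position'],1),'yaw',np.degrees(np.arctan2(R[1,0],R[0,0])).round(2),np.round(s['wrist_force'],2),np.round(s['ft_torque'],3),np.round(s['joint_efforts'],2),s['q'][5])
E
python3 t.py
```

```text
9.6 [472.2 151.6 173. ] yaw 141.32 [-0.87  0.39  5.64] [0.043 0.282 0.055] [ -0.37 -37.07 -20.73  -0.19  -0.39   0.53] -0.6704310414330565
```

Emit:
jog_arm:
  commands:
    - {"xyz": [0, 0, -0.012], "angular": [0, 0, -4], "fingers": 1}
    - {"xyz": [0, 0, -0.014], "angular": [0, 0, -4], "fingers": 1}
    - {"xyz": [0, 0, -0.014], "angular": [0, 0, -4], "fingers": 1}
    - {"xyz": [0, 0, -0.014], "angular": [0, 0, -4], "fingers": 1}
    - {"xyz": [0, 0, -0.014], "angular": [0, 0, -4], "fingers": 1}
    - {"xyz": [0, 0, 0], "angular": [0, 0, 0], "fingers": 1}

```text
clock: 10.2
position: [472.2, 151.7, 172.3]
tool_rot: [[-0.52, 0.854, 0.001], [0.854, 0.52, 0.0], [-0.0, 0.001, -1.0]]
wrist_force: [-1.3, 0.8, 5.1]
width: 0.155
```

```bash
python3 t.py
```

```text
10.2 [472.2 151.7 172.3] yaw 121.35 [-1.33  0.78  5.12] [0.043 0.244 0.004] [ -0.39 -37.03 -20.6   -0.2   -0.37   0.45] -0.3219571430120796
```

Emit:
jog_arm:
  commands:
    - {"xyz": [0, 0, -0.014], "angular": [0, 0, -4], "fingers": 1}
    - {"xyz": [0, 0, -0.014], "angular": [0, 0, -4], "fingers": 1}
    - {"xyz": [0, 0, -0.014], "angular": [0, 0, -4], "fingers": 1}
    - {"xyz": [0, 0, -0.012], "angular": [0, 0, -3], "fingers": 1}
    - {"xyz": [0, 0, 0], "angular": [0, 0, 0], "fingers": 1}

```text
clock: 10.7
position: [472.3, 151.7, 171.8]
tool_rot: [[-0.282, 0.959, 0.001], [0.959, 0.282, 0.0], [0.0, 0.001, -1.0]]
wrist_force: [-0.6, 0.0, 5.2]
width: 0.155
```

```bash
python3 t.py
```

```text
10.7 [472.3 151.7 171.8] yaw 106.37 [-0.57  0.02  5.19] [0.091 0.196 0.002] [ -0.38 -37.03 -20.54  -0.2   -0.35   0.36] -0.06049782006512286
```

Emit:
jog_arm:
  commands:
    - {"xyz": [0, 0, -0.01], "angular": [0, 0, -3], "fingers": 1}
    - {"xyz": [0, 0, -0.007], "angular": [0, 0, -2], "fingers": 1}
    - {"xyz": [0, 0, 0], "angular": [0, 0, 0], "fingers": 1}

```text
clock: 11.0
position: [472.2, 151.7, 171.6]
tool_rot: [[-0.198, 0.98, 0.001], [0.98, 0.198, 0.0], [0.0, 0.001, -1.0]]
wrist_force: [-0.7, 0.4, 5.5]
width: 0.158
```

```bash
python3 t.py
```

```text
11.0 [472.2 151.7 171.6] yaw 101.39 [-0.67  0.4   5.52] [0.071 0.196 0.038] [ -0.38 -37.05 -20.54  -0.19  -0.35   0.26] 0.026407557180417277
```

Emit:
jog_arm:
  commands:
    - {"xyz": [0, 0, -0.007], "angular": [0, 0, -2], "fingers": 1}
    - {"xyz": [0, 0, -0.007], "angular": [0, 0, -2], "fingers": 1}
    - {"xyz": [0, 0, 0], "angular": [0, 0, 0], "fingers": 1}

```text
clock: 11.3
position: [472.3, 151.6, 171.5]
tool_rot: [[-0.129, 0.992, 0.001], [0.992, 0.129, 0.0], [0.0, 0.001, -1.0]]
wrist_force: [-0.2, 0.0, 4.8]
width: 0.155
```

```bash
python3 t.py
```

```text
11.3 [472.3 151.6 171.5] yaw 97.4 [-0.24  0.04  4.77] [0.087 0.183 0.058] [ -0.38 -37.06 -20.53  -0.19  -0.34   0.25] 0.09616682670866503
```

Emit:
jog_arm:
  commands:
    - {"xyz": [0, 0, -0.007], "angular": [0, 0, -2], "fingers": 1}
    - {"xyz": [0, 0, 0], "angular": [0, 0, 0], "fingers": 1}

```text
clock: 11.5
position: [472.3, 151.7, 171.4]
tool_rot: [[-0.094, 0.996, 0.001], [0.996, 0.094, 0.0], [0.0, 0.001, -1.0]]
wrist_force: [-0.8, 0.4, 5.3]
width: 0.155
```

```bash
python3 t.py
```

```text
11.5 [472.3 151.7 171.4] yaw 95.4 [-0.84  0.39  5.26] [0.094 0.17  0.062] [ -0.38 -37.07 -20.52  -0.19  -0.34   0.24] 0.13104056112084836
```

Emit:
jog_arm:
  commands:
    - {"xyz": [0, 0, -0.007], "angular": [0, 0, -2], "fingers": 1}
    - {"xyz": [0, 0, 0], "angular": [0, 0, 0], "fingers": 1}

```text
clock: 11.7
position: [472.3, 151.7, 171.4]
tool_rot: [[-0.059, 0.998, 0.001], [0.998, 0.059, 0.0], [0.0, 0.001, -1.0]]
wrist_force: [-0.9, -0.2, 5.3]
width: 0.158
```

```bash
python3 t.py
```

```text
11.7 [472.3 151.7 171.4] yaw 93.39 [-0.88 -0.25  5.34] [0.113 0.187 0.078] [ -0.38 -37.07 -20.52  -0.19  -0.34   0.24] 0.16596439605921035
```

Emit:
jog_arm:
  commands:
    - {"xyz": [0, 0, -0.006], "angular": [0, 0, -2], "fingers": 1}
    - {"xyz": [0, 0, 0], "angular": [0, 0, 0], "fingers": 1}

```text
clock: 11.9
position: [472.3, 151.6, 171.3]
tool_rot: [[-0.025, 1.0, 0.001], [1.0, 0.025, 0.0], [0.0, 0.001, -1.0]]
wrist_force: [-0.9, 0.3, 5.6]
width: 0.155
```

```bash
python3 t.py
```

```text
11.9 [472.3 151.6 171.3] yaw 91.41 [-0.87  0.28  5.61] [0.059 0.231 0.007] [ -0.38 -37.03 -20.45  -0.2   -0.31   0.26] 0.20066014672791793
```

Emit:
jog_arm:
  commands:
    - {"xyz": [0, 0, -0.006], "angular": [0, 0, -2], "fingers": 1}
    - {"xyz": [0, 0, 0], "angular": [0, 0, 0], "fingers": 1}

```text
clock: 12.1
position: [472.3, 151.7, 171.2]
tool_rot: [[0.01, 1.0, 0.001], [1.0, -0.01, 0.0], [0.0, 0.001, -1.0]]
wrist_force: [-1.3, 1.4, 5.4]
width: 0.158
```

```bash
python3 t.py
```

```text
12.1 [472.3 151.7 171.2] yaw 89.41 [-1.34  1.42  5.41] [0.149 0.23  0.106] [ -0.39 -36.99 -20.41  -0.2   -0.31   0.24] 0.23556373182729662
```

Emit:
jog_arm:
  commands:
    - {"xyz": [0, 0, -0.006], "angular": [0, 0, -2], "fingers": 1}
    - {"xyz": [0, 0, 0], "angular": [0, 0, 0], "fingers": 1}

```text
clock: 12.3
position: [472.3, 151.6, 171.2]
tool_rot: [[0.045, 0.999, 0.001], [0.999, -0.045, 0.0], [0.0, 0.001, -1.0]]
wrist_force: [-1.4, 0.3, 5.1]
width: 0.16
```

```bash
python3 t.py
```

```text
12.3 [472.3 151.6 171.2] yaw 87.41 [-1.36  0.31  5.13] [0.102 0.147 0.032] [ -0.39 -37.01 -20.41  -0.2   -0.31   0.24] 0.27044905970739236
```

Emit:
jog_arm:
  commands:
    - {"xyz": [0, 0, -0.004], "angular": [0, 0, -2], "fingers": 1}
    - {"xyz": [0, 0, 0], "angular": [0, 0, 0], "fingers": 1}

```text
clock: 12.5
position: [472.3, 151.6, 171.1]
tool_rot: [[0.08, 0.997, 0.001], [0.997, -0.08, 0.0], [0.0, 0.001, -1.0]]
wrist_force: [-0.9, 0.2, 4.8]
width: 0.156
```

```bash
python3 t.py
```

```text
12.5 [472.3 151.6 171.1] yaw 85.41 [-0.93  0.2   4.78] [0.112 0.216 0.088] [ -0.38 -37.07 -20.43  -0.2   -0.29   0.24] 0.30533594866785246
```

Emit:
jog_arm:
  commands:
    - {"xyz": [0, 0, -0.006], "angular": [0, 0, -2], "fingers": 1}
    - {"xyz": [0, 0, 0], "angular": [0, 0, 0], "fingers": 1}

```text
clock: 12.7
position: [472.3, 151.6, 171.0]
tool_rot: [[0.115, 0.993, 0.001], [0.993, -0.115, 0.0], [0.0, 0.001, -1.0]]
wrist_force: [-1.0, -0.3, 5.1]
width: 0.156
```

```bash
python3 t.py
```

```text
12.7 [472.3 151.6 171. ] yaw 83.41 [-1.   -0.26  5.05] [0.069 0.195 0.136] [ -0.38 -37.08 -20.42  -0.19  -0.29   0.24] 0.34027472597685526
```

Emit:
jog_arm:
  commands:
    - {"xyz": [0, 0, -0.004], "angular": [0, 0, -2], "fingers": 1}
    - {"xyz": [0, 0, 0], "angular": [0, 0, 0], "fingers": 1}

```text
clock: 12.9
position: [472.3, 151.6, 170.9]
tool_rot: [[0.149, 0.989, 0.001], [0.989, -0.149, 0.0], [0.0, 0.001, -1.0]]
wrist_force: [-0.3, 0.6, 5.1]
width: 0.153
```

```bash
python3 t.py
```

```text
12.9 [472.3 151.6 170.9] yaw 81.42 [-0.25  0.64  5.09] [0.134 0.138 0.072] [ -0.4  -37.04 -20.33  -0.21  -0.25   0.27] 0.3750393749573697
```

Emit:
jog_arm:
  commands:
    - {"xyz": [0, 0, 0], "angular": [0, 0, -2], "fingers": 1}
    - {"xyz": [0, 0, 0], "angular": [0, 0, 0], "fingers": 1}

```text
clock: 13.1
position: [472.2, 151.6, 170.9]
tool_rot: [[0.184, 0.983, 0.001], [0.983, -0.184, 0.0], [0.0, 0.001, -1.0]]
wrist_force: [-0.6, 0.3, 4.7]
width: 0.154
```

```bash
python3 t.py
```

```text
13.1 [472.2 151.6 170.9] yaw 79.42 [-0.57  0.35  4.68] [0.11  0.189 0.007] [ -0.42 -37.04 -20.23  -0.23  -0.18   0.27] 0.4098976432028107
```

Emit:
jog_arm:
  commands:
    - {"xyz": [0, 0, 0], "angular": [0, 0, -1], "fingers": 1}
    - {"xyz": [0, 0, 0], "angular": [0, 0, 0], "fingers": 1}

```text
clock: 13.3
position: [472.2, 151.6, 170.8]
tool_rot: [[0.2, 0.98, 0.001], [0.98, -0.2, 0.0], [0.0, 0.001, -1.0]]
wrist_force: [-1.2, 1.1, 5.0]
width: 0.157
```

```bash
python3 t.py
```

```text
13.3 [472.2 151.6 170.8] yaw 78.43 [-1.23  1.15  5.03] [0.076 0.092 0.01 ] [ -0.42 -37.04 -20.2   -0.23  -0.17   0.15] 0.4270868088791858
```

Emit:
jog_arm:
  commands:
    - {"xyz": [0, 0, 0], "angular": [0, 0, -2], "fingers": 1}
    - {"xyz": [0, 0, 0], "angular": [0, 0, 0], "fingers": 1}

```text
clock: 13.5
position: [472.2, 151.6, 170.8]
tool_rot: [[0.235, 0.972, 0.001], [0.972, -0.235, 0.0], [0.0, 0.001, -1.0]]
wrist_force: [0.2, 0.6, 5.0]
width: 0.157
```

```bash
cat > t2.py <<'E'
from h import *
T=[];Z=[];E=[]
for i in range(4):
    c=capture('wrist'); s=state(); T.append(s['ft_torque'][2]);Z.append(s['wrist_force'][2]);E.append(s['joint_efforts'][5])
R=np.array(s['tool_rot']);print(s['clock'],np.round(s['position'],1),'yaw',np.degrees(np.arctan2(R[1,0],R[0,0])).round(2),'Tz',np.round(T,3),np.mean(T).round(3),'Fz',np.round(Z,1),'E6',np.round(E,2))
cv2.imwrite('pics/t2.png',c['pixels'][:,:,::-1])
E
python3 t2.py
```

```text
13.7 [472.2 151.5 170.8] yaw 76.4 Tz [0.048 0.066 0.003 0.005] 0.031 Fz [5.3 5.4 4.7 4.1] E6 [0.12 0.06 0.02 0.04]
```

View pics/t2.png

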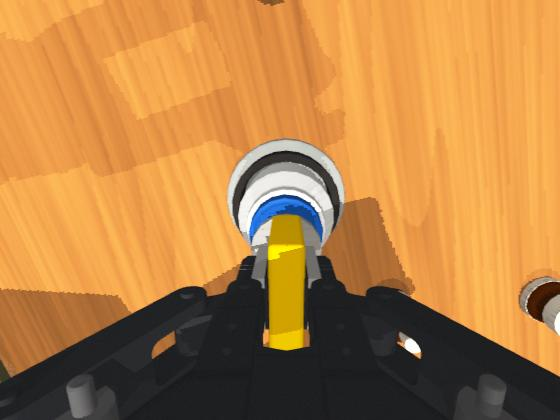

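Emit:
jog_arm:
  commands:
    - {"xyz": [0, 0, 0], "angular": [0, 0, -2], "fingers": 1}
    - {"xyz": [0, 0, 0], "angular": [0, 0, 0], "fingers": 1}

```text
clock: 13.9
position: [472.2, 151.5, 170.7]
tool_rot: [[0.269, 0.963, 0.001], [0.963, -0.269, 0.0], [0.0, 0.0, -1.0]]
wrist_force: [-0.0, 0.8, 4.8]
width: 0.156
```

```bash
python3 t2.py
```

```text
14.1 [472.2 151.5 170.7] yaw 74.38 Tz [0.024 0.098 0.035 0.082] 0.06 Fz [5.5 5.1 5.  4.9] E6 [0.12 0.06 0.05 0.04]
```

Emit:
jog_arm:
  commands:
    - {"xyz": [0, 0, 0], "angular": [0, 0, -2], "fingers": 1}
    - {"xyz": [0, 0, 0], "angular": [0, 0, 0], "fingers": 1}

```text
clock: 14.3
position: [472.1, 151.5, 170.7]
tool_rot: [[0.303, 0.953, 0.0], [0.953, -0.303, 0.0], [0.0, 0.0, -1.0]]
wrist_force: [0.6, 0.7, 4.3]
width: 0.157
```

```bash
python3 t2.py
```

```text
14.5 [472.1 151.5 170.7] yaw 72.37 Tz [0.026 0.053 0.084 0.069] 0.058 Fz [5.  4.7 4.3 3.8] E6 [0.13 0.07 0.05 0.05]
```

Emit:
jog_arm:
  commands:
    - {"xyz": [0, 0, -0.006], "angular": [0, 0, -2], "fingers": 1}
    - {"xyz": [0, 0, 0], "angular": [0, 0, 0], "fingers": 1}

```text
clock: 14.7
position: [472.0, 151.5, 170.6]
tool_rot: [[0.336, 0.942, 0.0], [0.942, -0.336, 0.0], [0.0, 0.0, -1.0]]
wrist_force: [1.6, 0.8, 4.9]
width: 0.156
```

```bash
python3 t2.py
```

```text
14.9 [472.  151.5 170.6] yaw 70.37 Tz [0.1   0.088 0.153 0.11 ] 0.113 Fz [5.  5.  4.8 6.6] E6 [0.18 0.12 0.11 0.1 ]
```

Emit:
jog_arm:
  commands:
    - {"xyz": [0, 0, -0.004], "angular": [0, 0, -2], "fingers": 1}
    - {"xyz": [0, 0, 0], "angular": [0, 0, 0], "fingers": 1}

```text
clock: 15.1
position: [472.1, 151.5, 170.6]
tool_rot: [[0.369, 0.929, 0.0], [0.929, -0.369, 0.0], [0.0, 0.0, -1.0]]
wrist_force: [0.5, 0.5, 5.6]
width: 0.157
```

```bash
python3 t2.py; python3 -c "
from h import *
a=cap('scene')['pixels'];b=cap('top')['pixels']
cv2.imwrite('pics/c7.png',np.hstack([cv2.resize(a[120:230,280:390],None,fx=3.6,fy=3.6),cv2.resize(b[205:305,160:260],(396,396))])[:,:,::-1])"
```

```text
15.3 [472.  151.5 170.6] yaw 68.38 Tz [0.225 0.159 0.174 0.197] 0.189 Fz [4.5 4.9 4.6 5.7] E6 [0.22 0.18 0.17 0.17]
```

View pics/c7.png

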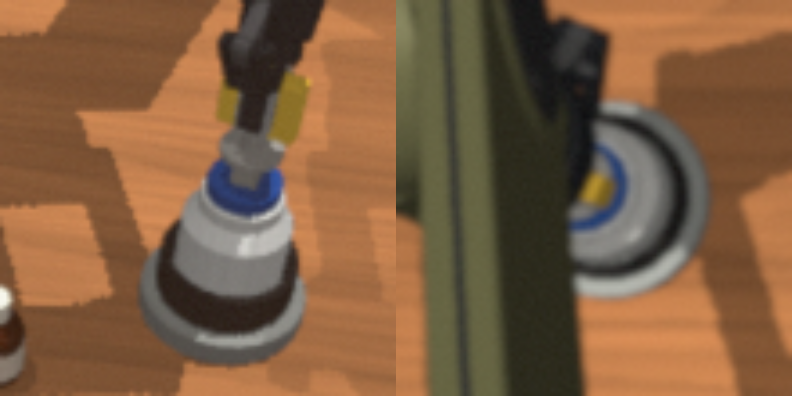

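The z torque has climbed from 0.06 to 0.11 to 0.19 N·m at about 0.1 per 2°. That matches the canister lining's spring rate, so the bung is at its stop. I'll do one small confirming nudge and then unload.

Emit:
jog_arm:
  commands:
    - {"xyz": [0, 0, 0], "angular": [0, 0, -1.5], "fingers": 1}
    - {"xyz": [0, 0, 0], "angular": [0, 0, 0], "fingers": 1}

```text
clock: 15.6
position: [472.0, 151.5, 170.6]
tool_rot: [[0.393, 0.919, 0.0], [0.919, -0.393, 0.0], [0.0, 0.0, -1.0]]
wrist_force: [0.4, 1.4, 5.2]
width: 0.16
```

```bash
python3 t2.py
```

```text
15.8 [472.1 151.5 170.6] yaw 66.88 Tz [0.157 0.221 0.177 0.219] 0.194 Fz [4.8 5.3 5.1 4.9] E6 [0.25 0.22 0.22 0.21]
```

The bung is at its stop. I'll back off about 10°, which releases the wind-up and centres the key in the clearance without unscrewing, and then lift.

Emit:
jog_arm:
  commands:
    - {"xyz": [0, 0, 0], "angular": [0, 0, 3], "fingers": 1}
    - {"xyz": [0, 0, 0], "angular": [0, 0, 3], "fingers": 1}
    - {"xyz": [0, 0, 0], "angular": [0, 0, 3], "fingers": 1}
    - {"xyz": [0, 0, 0], "angular": [0, 0, 0], "fingers": 1}

```text
clock: 16.2
position: [472.0, 151.4, 170.6]
tool_rot: [[0.243, 0.97, 0.0], [0.97, -0.243, 0.0], [0.0, 0.0, -1.0]]
wrist_force: [0.5, 1.4, 4.8]
width: 0.157
```

```bash
python3 t2.py
```

```text
16.4 [472.  151.4 170.6] yaw 75.85 Tz [ 0.019  0.02  -0.015 -0.003] 0.005 Fz [4.8 4.8 4.7 6. ] E6 [-0.09 -0.03 -0.01 -0.01]
```

Torque is zero. Lifting out slowly.

Emit:
jog_arm:
  commands:
    - {"xyz": [0, 0, 0.2], "angular": [0, 0, 0], "fingers": 1}
    - {"xyz": [0, 0, 0.3], "angular": [0, 0, 0], "fingers": 1}
    - {"xyz": [0, 0, 0.3], "angular": [0, 0, 0], "fingers": 1}
    - {"xyz": [0, 0, 0], "angular": [0, 0, 0], "fingers": 1}

```text
clock: 16.8
position: [471.6, 151.3, 178.4]
tool_rot: [[0.245, 0.97, -0.001], [0.97, -0.245, -0.0], [-0.001, -0.001, -1.0]]
wrist_force: [1.3, 1.1, -1.7]
width: 0.159
```

```bash
python3 t2.py
```

```text
17.0 [471.6 151.3 178.4] yaw 75.83 Tz [ 0.014  0.024 -0.063  0.049] 0.006 Fz [-0.7 -2.  -1.8 -1.5] E6 [0.01 0.01 0.01 0.01]
```

Emit:
jog_arm:
  commands:
    - {"xyz": [0, 0, 0.5], "angular": [0, 0, 0], "fingers": 1}
    - {"xyz": [0, 0, 1], "angular": [0, 0, 0], "fingers": 1}
    - {"xyz": [0, 0, 2], "angular": [0, 0, 0], "fingers": 1}
    - {"xyz": [0, 0, 2], "angular": [0, 0, 0], "fingers": 1}
    - {"xyz": [-0.6, -4, 0], "angular": [0, 0, 0], "fingers": 1}
    - {"xyz": [0, 0, 0], "angular": [0, 0, 0], "fingers": 1}
    - {"xyz": [0, 0, 0], "angular": [0, 0, 0], "fingers": 1}

```text
clock: 17.7
position: [465.8, 110.8, 234.3]
tool_rot: [[0.247, 0.969, 0.001], [0.969, -0.247, 0.0], [0.0, 0.001, -1.0]]
wrist_force: [-0.1, 0.3, -2.1]
width: 0.156
```

```bash
python3 b.py w8
```

```text
top z 116.65588188770958 2362
outer 2609.5 ((472.0246276855469, 151.6444091796875), (45.79365158081055, 46.08282470703125), 31.352828979492188) ((472.2452697753906, 151.6095733642578), (45.74435806274414, 46.03200149536133), 168.73028564453125) [472.1 151.6]
hole 357.5 ((472.2984313964844, 152.19830322265625), (15.903521537780762, 15.848464965820312), 81.23770904541016) ((472.4780578613281, 152.28802490234375), (17.306678771972656, 17.69268226623535), 24.725969314575195) [472.5 152.3]
[465.90933167 111.36331411 234.05285147] tool x yaw 75.76378597826324 [ 0.08762594  0.64745118 -1.94810387] [ 0.02320343  0.0299746  -0.00654349]
```

View pics/w8.png

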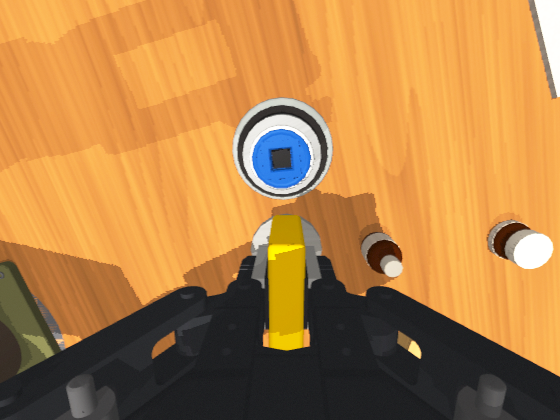

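The bung top is now at z≈116.7, down from 119.1. The recess has turned from 66.5° to 81.2°−90° (about 75°, or 1.31 rad), so the bung is home. The canister and cradle haven't shifted: the bung centre still measures (472,151.6). I'll return to the stand at the original yaw and stop short to see the hole.

Emit:
jog_arm:
  commands:
    - {"xyz": [1.61, -3.32, 0], "angular": [0, 0, 6.05], "fingers": 1}
    - {"xyz": [1.61, -3.32, 0], "angular": [0, 0, 6.05], "fingers": 1}
    - {"xyz": [1.61, -3.32, 0], "angular": [0, 0, 6.05], "fingers": 1}
    - {"xyz": [1.61, -3.32, 0], "angular": [0, 0, 6.05], "fingers": 1}
    - {"xyz": [1.61, -3.32, 0], "angular": [0, 0, 6.05], "fingers": 1}
    - {"xyz": [1.61, -3.32, 0], "angular": [0, 0, 6.05], "fingers": 1}
    - {"xyz": [1.61, -3.32, 0], "angular": [0, 0, 6.05], "fingers": 1}
    - {"xyz": [1.61, -3.32, 0], "angular": [0, 0, 6.05], "fingers": 1}
    - {"xyz": [1.61, -3.32, 0], "angular": [0, 0, 6.05], "fingers": 1}
    - {"xyz": [0, 0, 0], "angular": [0, 0, 0], "fingers": 1}
    - {"xyz": [0, 0, 0], "angular": [0, 0, 0], "fingers": 1}

```text
clock: 18.85
position: [611.1, -187.2, 232.6]
tool_rot: [[-0.645, 0.764, -0.001], [0.764, 0.645, 0.001], [0.002, -0.0, -1.0]]
wrist_force: [-0.6, 0.7, -1.8]
width: 0.154
```

```bash
python3 - <<'E'
from h import *
c=cap('wrist','w9'); P=cloud(c)
m=((abs(P[:,:,2]-34)<4)&(np.hypot(P[:,:,0]-585,P[:,:,1]+157)<60)).astype(np.uint8)
print('topz',np.median(P[m>0][:,2]))
cn,hi=cv2.findContours(m,cv2.RETR_CCOMP,cv2.CHAIN_APPROX_NONE)
for q,h in zip(cn,hi[0]):
    if cv2.contourArea(q)<150: continue
    W=np.array([onz(c,*p[0],34)[:2] for p in q],np.float32)
    print('hole' if h[3]>=0 else 'outer',cv2.contourArea(q),cv2.minAreaRect(W),cv2.fitEllipse(W))
E
python3 t.py
```

```text
topz 33.90423099975311
outer 3612.5 ((585.2158813476562, -158.40484619140625), (63.9354133605957, 63.86072540283203), 63.76886749267578) ((585.163818359375, -158.30056762695312), (74.39662170410156, 74.59403228759766), 95.44097137451172)
hole 498.0 ((585.172119140625, -158.10678100585938), (25.99155044555664, 25.971393585205078), 85.16487121582031) ((585.06103515625, -158.19784545898438), (26.31109619140625, 26.597610473632812), 153.8042755126953)
18.9 [ 610.6 -186.4  232.8] yaw 130.24 [-0.18  0.48 -2.06] [ 0.039  0.011 -0.001] [-8.500e-01 -5.289e+01 -2.686e+01 -9.000e-02 -1.100e-01 -1.000e-02] -1.0652920430498352
```

View pics/w9.png

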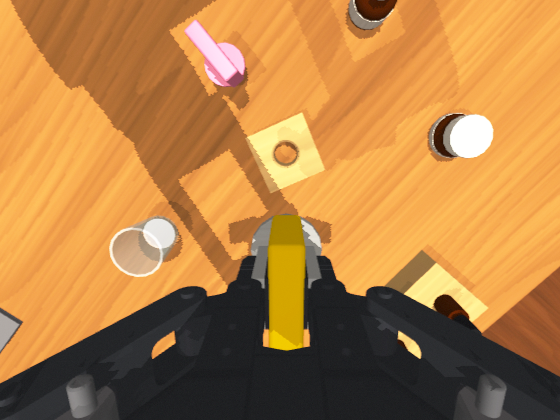

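The hole is at image (286,153), world (585.1,−158.2). The key came from about 2 mm off-centre there. I'll align to the hole centre and come down to about 11 mm above the block.

Emit:
jog_arm:
  commands:
    - {"xyz": [-1.29, 1.48, 0], "angular": [0, 0, 0], "fingers": 1}
    - {"xyz": [-1.29, 1.48, 0], "angular": [0, 0, 0], "fingers": 1}
    - {"xyz": [0, 0, -4], "angular": [0, 0, 0], "fingers": 1}
    - {"xyz": [0, 0, -4], "angular": [0, 0, 0], "fingers": 1}
    - {"xyz": [0, 0, -3], "angular": [0, 0, 0], "fingers": 1}
    - {"xyz": [0, 0, -1.3], "angular": [0, 0, 0], "fingers": 1}
    - {"xyz": [0, 0, 0], "angular": [0, 0, 0], "fingers": 1}

```text
clock: 19.6
position: [583.3, -156.0, 108.8]
tool_rot: [[-0.647, 0.762, -0.004], [0.762, 0.647, 0.002], [0.004, -0.002, -1.0]]
wrist_force: [-1.1, -0.9, -1.0]
width: 0.158
```

Emit:
jog_arm:
  commands:
    - {"xyz": [0, 0, -0.4], "angular": [0, 0, 0], "fingers": 1}
    - {"xyz": [0, 0, -0.4], "angular": [0, 0, 0], "fingers": 1}
    - {"xyz": [0, 0, -0.4], "angular": [0, 0, 0], "fingers": 1}
    - {"xyz": [0, 0, -0.3], "angular": [0, 0, 0], "fingers": 1}
    - {"xyz": [0, 0, 0], "angular": [0, 0, 0], "fingers": 1}

```text
clock: 20.1
position: [584.9, -157.8, 95.5]
tool_rot: [[-0.646, 0.763, -0.0], [0.763, 0.646, 0.0], [0.0, -0.0, -1.0]]
wrist_force: [-0.1, -0.1, -1.1]
width: 0.16
```

The tip is now below the block top with no contact force, so it's in the hole. Continuing down.

Emit:
jog_arm:
  commands:
    - {"xyz": [0, 0, -0.5], "angular": [0, 0, 0], "fingers": 1}
    - {"xyz": [0, 0, -0.5], "angular": [0, 0, 0], "fingers": 1}
    - {"xyz": [0, 0, -0.5], "angular": [0, 0, 0], "fingers": 1}
    - {"xyz": [0, 0, -0.5], "angular": [0, 0, 0], "fingers": 1}
    - {"xyz": [0, 0, -0.4], "angular": [0, 0, 0], "fingers": 1}
    - {"xyz": [0, 0, -0.1], "angular": [0, 0, 0], "fingers": 1}
    - {"xyz": [0, 0, 0], "angular": [0, 0, 0], "fingers": 1}

```text
clock: 20.8
position: [584.9, -157.7, 70.2]
tool_rot: [[-0.646, 0.763, -0.001], [0.763, 0.646, 0.0], [0.0, -0.0, -1.0]]
wrist_force: [0.6, 0.3, -2.1]
width: 0.154
```

Emit:
jog_arm:
  commands:
    - {"xyz": [0, 0, -0.1], "angular": [0, 0, 0], "fingers": 1}
    - {"xyz": [0, 0, 0], "angular": [0, 0, 0], "fingers": 1}

```text
clock: 21.0
position: [585.2, -157.8, 69.7]
tool_rot: [[-0.647, 0.763, 0.0], [0.763, 0.647, -0.0], [-0.0, 0.0, -1.0]]
wrist_force: [0.2, 0.0, -1.9]
width: 0.152
```

Emit:
jog_arm:
  commands:
    - {"xyz": [0, 0, -0.07], "angular": [0, 0, 0], "fingers": 1}
    - {"xyz": [0, 0, 0], "angular": [0, 0, 0], "fingers": 1}

```text
clock: 21.2
position: [585.1, -157.8, 68.9]
tool_rot: [[-0.646, 0.763, 0.0], [0.763, 0.646, -0.0], [-0.0, 0.0, -1.0]]
wrist_force: [-0.6, 0.4, -1.7]
width: 0.152
```

Emit:
jog_arm:
  commands:
    - {"xyz": [0, 0, -0.06], "angular": [0, 0, 0], "fingers": 1}
    - {"xyz": [0, 0, 0], "angular": [0, 0, 0], "fingers": 1}

```text
clock: 21.4
position: [585.2, -157.8, 68.6]
tool_rot: [[-0.647, 0.763, 0.0], [0.763, 0.647, -0.0], [-0.0, 0.0, -1.0]]
wrist_force: [-0.5, -0.1, -0.0]
width: 0.156
```

The flange is touching the block (−1.9 → 0 N). Releasing.

Emit:
jog_arm:
  commands:
    - {"xyz": [0, 0, -0.02], "angular": [0, 0, 0], "fingers": 0.75}
    - {"xyz": [0, 0, 0], "angular": [0, 0, 0], "fingers": 0.7}
    - {"xyz": [0, 0, 0], "angular": [0, 0, 0], "fingers": 0.5}
    - {"xyz": [0, 0, 0], "angular": [0, 0, 0], "fingers": 0.3}
    - {"xyz": [0, 0, 0], "angular": [0, 0, 0], "fingers": 0}
    - {"xyz": [0, 0, 0], "angular": [0, 0, 0], "fingers": 0}
    - {"xyz": [0, 0, 0], "angular": [0, 0, 0], "fingers": 0}
    - {"xyz": [0, 0, 0], "angular": [0, 0, 0], "fingers": 0}

```text
clock: 22.2
position: [585.0, -157.8, 68.0]
tool_rot: [[-0.646, 0.763, -0.0], [0.763, 0.646, -0.0], [0.0, -0.0, -1.0]]
wrist_force: [0.1, -0.6, 0.0]
width: 1.0
```

Emit:
jog_arm:
  commands:
    - {"xyz": [0, 0, 1], "angular": [0, 0, 0], "fingers": 0}
    - {"xyz": [0, 0, 3], "angular": [0, 0, 0], "fingers": 0}
    - {"xyz": [0, 0, 4], "angular": [0, 0, 0], "fingers": 0}
    - {"xyz": [0, 0, 4], "angular": [0, 0, 0], "fingers": 0}
    - {"xyz": [0, 0, 4], "angular": [0, 0, 0], "fingers": 0}
    - {"xyz": [-2, 2.4, 2], "angular": [0, 0, 0], "fingers": 0}
    - {"xyz": [-2, 2.4, 0], "angular": [0, 0, 0], "fingers": 0}
    - {"xyz": [0, 0, 0], "angular": [0, 0, 0], "fingers": 0}
    - {"xyz": [0, 0, 0], "angular": [0, 0, 0], "fingers": 0}

```text
clock: 23.1
position: [544.8, -109.4, 249.1]
tool_rot: [[-0.647, 0.762, 0.002], [0.762, 0.647, -0.001], [-0.002, 0.001, -1.0]]
wrist_force: [0.4, -0.9, 0.0]
width: 0.996
```

```bash
python3 - <<'E'
from h import *
a=cap('scene','s10');b=cap('top','t10')
A=a['pixels'];B=b['pixels']
cv2.imwrite('pics/c10.png',np.hstack([cv2.resize(A[100:300,110:450],(680,400))])[:,:,::-1])
for n,(u,v),h in(('amber',(279,217),68),('white',(125,241),75)): pass
E
python3 t.py; python3 w.py; python3 m.py
```

```text
23.2 [ 545.5 -110.2  248.3] yaw 130.27 [ 0.21 -0.77  0.46] [ 0.025 -0.036  0.01 ] [ 3.000e-01 -4.451e+01 -2.509e+01  2.000e-02  5.000e-02 -0.000e+00] -0.9778518394344737
((285.5, 258.0), (13.0, 46.0), 0.0) 95.87577796069831
[[ 595.4 -179.8]
 [ 563.7 -141.9]
 [ 573.3 -133.7]
 [ 605.5 -171.2]] [ 584.48685059 -156.66288235]
[(np.float64(49.4), np.float64(130.0)), (np.float64(12.6), np.float64(40.3))]
cloud ((551.49755859375, -118.328857421875), (12.194066047668457, 151.54739379882812), 40.195045471191406)
[ 545.6192065  -110.35304217  247.94989867] [-1.09160211  0.28783792  0.38063128]Traceback (most recent call last):
  File "m.py", line 8, in <module>
    y=big((H>24)&(H<35)&(S>170)&(V>100)&roi(355,202,30));
  File "m.py", line 4, in big
    n,l,s,ce=cv2.connectedComponentsWithStats(m.astype(np.uint8)); i=1+np.argmax(s[1:,4]); return l==i
                                                                       ~~~~~~~~~^^^^^^^^^
    return _wrapfunc(a, 'argmax', axis=axis, out=out, **kwds)
    return bound(*args, **kwds)
ValueError: attempt to get argmax of an empty sequence
```

View pics/c10.png

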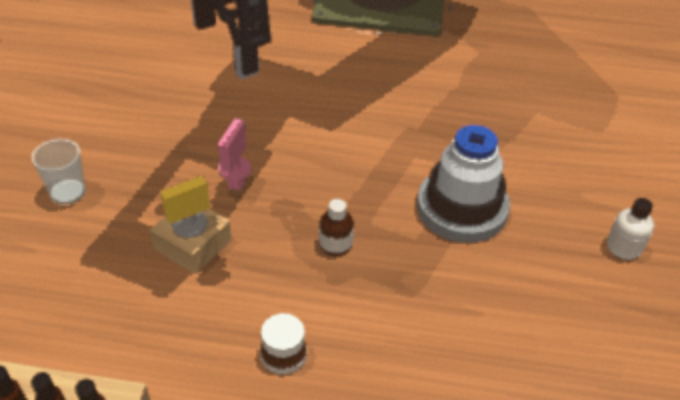

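View pics/t10.png

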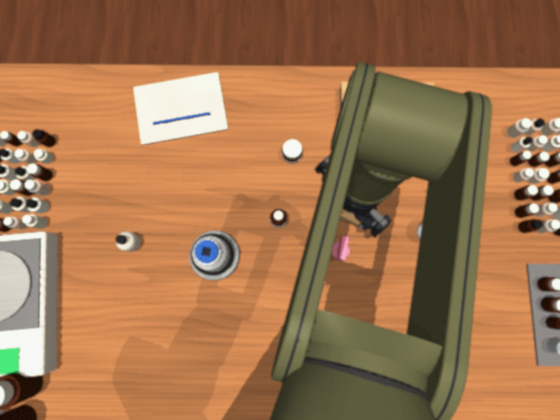

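The key stands upright in the stand, with its handle top at z≈96 as before. All bystanders and the pink decoy are at their original pixels, and the gripper is clear. The m.py error only means the arm blocks the top camera's view of the key. Handing in.

```bash
python3 -c "
from plant import hand_in
print(hand_in())"
```

```text
the job is handed in; nothing more can be done
None
```

The bung is home against its stop, and the yellow key is back upright in its stand, released. I handed the job in at about 23 s of the 72 s allowed.

- **Seating:** the key's tip went about 10 mm into the recess, with the tool vertical and about 5 N on the bung. I turned nothing before that.
- **Turning:** the torque ran at about 0.06 N·m, then rose to about 0.19 N·m at the stop, which should have turned the canister only about 0.065 rad. The downward reading never passed about 7 N. I then backed the key off to zero torque before lifting it out.
- **Bung after lifting out:** the recess had turned about 75° (1.31 rad) and the top had dropped from 119.1 to 116.7 mm.
- **Key and bystanders:** the wrist camera puts the key's handle top at 96 mm, as at the start. The bottles, jar, beaker and pink decoy look unmoved in the scene view, and the gripper ended about 180 mm above the stand.

**Checks that failed or disagreed:**
- My final check from the top camera failed because the arm hid the key and most of the beaker, so I relied on the scene and wrist cameras for those two.
- The key had to turn about 89°, more than the bung's 75°, because of play in the recess and the canister's give.
- The measured drop of 2.5 mm matches about 1.24 rad, slightly less than the angle seen, but within camera error.

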